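# Lay a straightedge against the watch box's front

### The arm

A 6-joint arm with a two-finger parallel gripper is mounted at the origin on the work surface. World frame = base frame: x ahead of the robot, y to its left, z up, the work surface at z = 0. Lengths are in m, angles in rad, forces in N, time in s.
With the tool pointing down it reaches from about 0.4 to 0.825 m from the base axis. Payload 7 kg.
Tool frame: the origin (TCP) lies between the finger pads; the fingertips stand 17 mm ahead of it and the grasp point (between the pads) lies 2 mm behind it; y points along the fingers, x is the direction in which the jaws open and shut, and the axes are right-handed (so a half turn about y gives the same grasp; the last joint's range is limited). The gripper opens to 88 mm and grips with 3 to 60 N. Pads are 19 mm wide; open, the fingers measure 130 mm over their backs; the gripper's body (78 mm by 193 mm) begins 47 mm behind the grasp point.
Start: joints at [1.603, 0.359, 0.012, 0, -1.224, -0.288], TCP at [0.171, 0.653, 0.244] pointing down, gripper open.
Joint ranges: [-3.07, 3.07], [-1.43, 2.12], [-1.02, 1.25], [-3.03, 1.67], [-3.05, -0], [-3.03, 3.03]. Speed limits (rad/s): [2.39, 2.39, 3.01, 3.14, 3.14, 3.14].

### API

Orientations are given as [roll, pitch, yaw] about the fixed x, y, z axes, in that order (R = Rz(yaw) Ry(pitch) Rx(roll)).
In Python, from rig import robot gives the robot as it stands.
- The arm moves only by the shell command python3 -m inch 'ROWS'. ROWS is text: rows parted by semicolons, each of 5 numbers parted by spaces: the gripper command: -1 is shut, 1 is fully open, values between are in proportion, then the shift along the tool's x, y, z in mm, then the turn about the tool's y in degrees. In form: jaw dx dy dz spin; .... A call has 1 to 20 rows; each row is the pose to reach, as a shift and turn from the pose measured when the call began, along the tool's axes at that moment; what a row does not reach only later rows make up. A row lasts 1/10 s, in which the tool goes at most 50 mm and 8.59 degrees, less where a joint would pass 70% of its speed; a pose out of reach is approached as far as the arm can. A call with a gripper value outside its range is refused whole. The fingers move at their own pace and stop on an object; the grip force is fixed at half the most. Time passes only in rows, so rows that repeat a pose let the fingers close. It gives the time, the measured TCP pose, the force and the opening at its end, in the units of the state.
- robot.observe(): the state, without advancing time (a new reading comes with each control period).
- robot.snapshot(name): name is "scene" or "top" or "wrist"; returns the picture (384x512x3 uint8, blue, green, red); there is no depth.
- robot.get_calibration(name): a dict with "fx", "fy", "cx", "cy" (pixels), "D" ([k1, k2, p1, p2, k3] as OpenCV has them; the pictures are not rectified), "camera_from_world" (4x4, takes a point from world to camera coordinates); the wrist camera has in their place "hand_eye" (4x4, takes a point from camera to tool coordinates, whose origin is the TCP and whose axes are the tool frame's). Camera axes: x right, y up, looking along -z (the intrinsics and any distortion apply to the point x, -y, -z); pixel columns grow to the right and rows downward; lengths in m; the calibration is good to about 2 mm. A picture is of the moment at which its call begins: read the wrist's pose just before it. get_calibration takes no time and is no camera call.
- robot.close_job(): hands the job in, once; it reports no verdict.
Trained networks look in the newest picture that a camera, given by its name, has taken for a name from the list of things; names that differ only in an ending like _2 or _b are one class to them, and where a whole thing is asked for, a point or a joint stands for the part that bears it (a point fixed in the world has none). Each returns a list of dicts, best first, with "p" (0 to 1); they miss things now and then, are a little off and sometimes report something else, mostly with a low value. They report only what shows in the picture. A call takes as long as a camera call. They do not tell look-alikes from the thing itself.
- robot.recognise(camera, label): "rect" ([left, top, right, bottom] as shares, 0 to 1, of the picture: columns of its width, rows of its height, round what is visible of it).
- robot.regions_of(camera, label): "pixels" (384x512 bool, what is visible of it) and "rect" ([left, top, right, bottom] as shares, 0 to 1, of the picture: columns of its width, rows of its height, round what is visible of it).
The state is a dict: "t": time; "joints": joint angles; "qvel": joint speeds; "effort": joint torques, N m; "ee_pos": TCP position; "eef_rot": TCP orientation; "force": force on the tool from outside, world axes, zero at the start; "wrist_torque": the same for the moment, N m; "finger_gap": finger opening in m.
Only numpy, scipy, OpenCV 4.12 (cv2) and the standard library are available. Lean on these libraries where they do the work, as an engineer would, in place of code of your own. Each camera call takes 0.05 s, during which the arm holds its last target. There are 200 camera calls.

### The job

The front of the wooden watch box (the long side with the brass clasp) has just been reglued and is to be checked for straightness. Lay the aluminium straightedge flat on the dresser with one of its long edges flush against the foot of that front, roughly centred so that it reaches past both ends, and leave it lying there. Do not shove the box out of its place, and leave the jar, the vase, the reading glasses and the bottle opener alone.

Things in the scene. Friction and masses are not known exactly. Their poses are not given: they have to be found in the camera images.
- watch_box: low closed dark wooden watch box, 110 (x) by 190 (y) by 42 mm high, 1.5 kg, loose on the dresser. Origin: centre of its underside. Its front is the flat long side towards its +x, 55 mm from the origin, with a small brass clasp in the middle (20 to 37 mm up, up to 7 mm proud); brass hinges are on the back. The front faces away from the robot, give or take 20 degrees.
- straightedge: aluminium straightedge with a wooden bridge handle, 0.3 kg, lying flat. Bar 50 (x) by 280 (y) by 5 mm thick; its long edges, 25 mm either side of the origin, are equally good. Origin: centre of its underside, z up. The grip runs along y over the bar's middle: 16 mm thick (x), 116 mm long, 52 to 80 mm high, on two 16 mm square posts at y = -45 and 45 mm. Same after a half turn.
- jar: lever-top glass jar, 76 mm across, 97 mm high, on the slate tray at the robot's left; leave alone. Origin: centre of its underside.
- vase: white ceramic bud vase, 66 mm across, 125 mm high, on the tray; leave alone. Origin: centre of its underside.
- glasses: steel reading glasses, 116 mm wide (y), 38 mm high, their arms reaching 130 mm to their +x, beyond the work; leave alone. Origin: under the middle of the bridge.
- opener: chrome bottle opener lying flat, 120 mm long, 40 mm wide, 5 mm thick, beyond the work; leave alone. Origin: underside, 28 mm from the middle of its loop.
Things that resemble listed ones, but are neither listed nor needed, are in the scene too. Leave any orange, red or turquoise look-alike of the watch_box alone.

How it is judged:
By the outcome, as a careful person would: the job done as asked, in the order asked, and still so for the second after the job is handed in, with the robot touching nothing.
It also fails if it takes over 35 s, if anything falls off the work surface, if the arm or the gripper's body presses on something with over 40 N, if the wrist force passes 120 N, or if a joint passes its speed limit or range.

## Working session

There is one attempt and no reset: what is moved stays moved. The work goes in short steps, Python scripts to look and compute and a shell command to move; the robot and the scene stay as the last step left them, time stands still between calls to the robot, and variables do not carry over. Pictures are saved under pics/ and viewed, about 8 in all and at most 12, crops included, and the job is handed in when it is done.

```bash
mkdir -p pics
python3 - <<'E'
from rig import robot
import cv2,numpy as np
for n in("scene","top"):
    im=robot.snapshot(n);cv2.imwrite(f"pics/{n}0.png",im)
    c=robot.get_calibration(n);print(n,{k:np.round(v,4).tolist() for k,v in c.items()})
    for l in("watch_box","straightedge","jar","vase","glasses","opener"):
        print(l,[(round(d["p"],2),(np.array(d["rect"])*[512,384,512,384]).round().tolist()) for d in robot.recognise(n,l)])
print(robot.get_calibration("wrist"))
print(robot.observe())
E
```

```text
scene {'fx': 411.6764, 'fy': 411.6764, 'cx': 257.6251, 'cy': 193.4492, 'D': [0.0492, 0.0, 0.0, 0.0, 0.0], 'camera_from_world': [[-0.8784, 0.478, 0.0018, 0.4423], [-0.3115, -0.5754, 0.7563, 0.1504], [0.3625, 0.6637, 0.6543, -1.5404], [0.0, 0.0, 0.0, 1.0]]}
watch_box [(0.87, [167.0, 107.0, 203.0, 137.0]), (0.85, [205.0, 133.0, 240.0, 178.0]), (0.72, [248.0, 125.0, 306.0, 164.0]), (0.66, [224.0, 94.0, 273.0, 124.0])]
straightedge [(0.69, [253.0, 195.0, 326.0, 256.0])]
jar [(0.98, [377.0, 279.0, 416.0, 326.0]), (0.42, [340.0, 295.0, 369.0, 340.0])]
vase [(0.91, [340.0, 295.0, 371.0, 342.0])]
glasses [(0.47, [177.0, 193.0, 178.0, 199.0])]
opener [(0.54, [184.0, 248.0, 228.0, 264.0])]
top {'fx': 461.1391, 'fy': 461.1391, 'cx': 256.6294, 'cy': 190.2778, 'D': [-0.1633, 0.0, 0.0, 0.0, 0.0], 'camera_from_world': [[-0.0135, -0.9999, 0.0052, 0.0087], [0.9874, -0.0125, 0.1575, -0.507], [-0.1574, 0.0073, 0.9875, -1.638], [0.0, 0.0, 0.0, 1.0]]}
watch_box [(0.93, [300.0, 222.0, 340.0, 275.0]), (0.71, [374.0, 160.0, 428.0, 199.0]), (0.65, [289.0, 167.0, 350.0, 205.0]), (0.61, [376.0, 225.0, 415.0, 28
[... 712 characters left out ...]
       1.00000000e+00]])}
{'t': 0.7, 'joints': array([ 1.60308862e+00,  3.58534979e-01,  1.19108075e-02, -1.59735059e-05,
       -1.22409963e+00, -2.88119465e-01]), 'qvel': array([ 6.61737711e-04, -1.26083224e-03, -8.19865754e-04, -1.21257081e-03,
        8.67262420e-05,  3.55703390e-04]), 'effort': array([ 8.70388776e-04, -5.82167959e+01,  2.93246019e+01,  7.00157896e+00,
        1.25601597e-02, -3.30023539e-06]), 'ee_pos': array([0.17080008, 0.65301061, 0.24360515]), 'eef_rot': array([-1.57083134e+00,  6.52713722e-05, -1.82662893e+00]), 'force': array([ 0.05485395, -0.02055001, -0.4399031 ]), 'wrist_torque': array([-0.0127512 , -0.05500007, -0.02373083]), 'finger_gap': 0.08787408759175211}
```

View pics/top0.png

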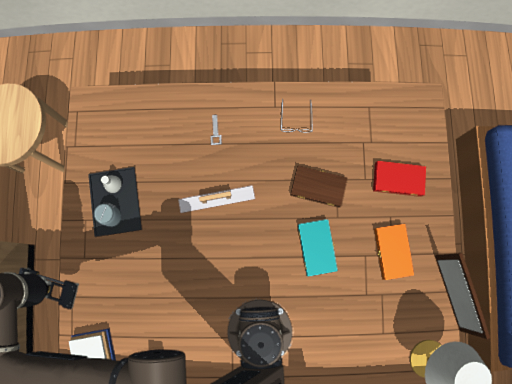

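View pics/scene0.png

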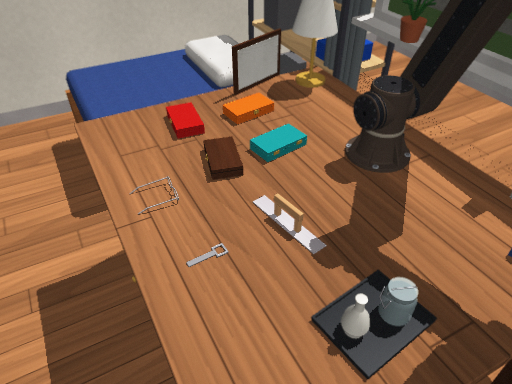

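The dark box (top 318,185; front = upper long edge) and the straightedge (217,198) are clear. Glasses are at (296,118), the opener at (215,130), and the red, orange and turquoise boxes are decoys. Next I fit poses to the silhouettes.

```bash
cat > h.py <<'E'
from rig import robot
import cv2,numpy as np
from scipy.optimize import minimize
from scipy.spatial.transform import Rotation as Ro
def bx(x0,x1,y0,y1,z0,z1): return np.array([[x,y,z] for x in(x0,x1) for y in(y0,y1) for z in(z0,z1)])
M={"watch_box":[bx(-.055,.055,-.095,.095,0,.042)],
"straightedge":[bx(-.025,.025,-.14,.14,0,.005),bx(-.008,.008,-.058,.058,.052,.08),bx(-.008,.008,-.053,-.037,0,.06),bx(-.008,.008,.037,.053,0,.06)]}
def cam(n,s=None):
    c=robot.get_calibration(n)
    if n=="wrist":
        T=np.eye(4);T[:3,:3]=Ro.from_euler("xyz",s["eef_rot"]).as_matrix();T[:3,3]=s["ee_pos"]
        c["camera_from_world"]=np.linalg.inv(T@c["hand_eye"])
    return c
def proj(c,P):
    T=c["camera_from_world"];p=(np.asarray(P)@T[:3,:3].T+T[:3,3])*[1,-1,-1]
    K=np.array([[c["fx"],0,c["cx"]],[0,c["fy"],c["cy"]],[0,0,1]])
    return cv2.projectPoints(p,np.zeros(3),np.zeros(3),K,np.asarray(c["D"]))[0][:,0]
def place(P,q):
    x,y,a=q[:3];z=q[3] if len(q)>3 else 0
    return P@np.array([[np.cos(a),np.sin(a),0],[-np.sin(a),np.cos(a),0],[0,0,1]])+[x,y,z]
def sil(c,l,q):
    m=np.zeros((384*2,512*2),np.uint8)
    for P in M[l]:
        h=cv2.convexHull(((proj(c,place(P,q))+.5)*2*16-8).round().astype(np.int32))
        cv2.fillConvexPoly(m,h,255,shift=4,lineType=cv2.LINE_AA)
    return cv2.resize(m,(512,384),interpolation=cv2.INTER_AREA)/255.
def fit(l,obs,q0):
    "obs: list of (cam,mask)"
    f=lambda q:sum(np.abs(sil(c,l,q)-m).sum()/m.sum() for c,m in obs)
    q=np.array(q0,float)
    for d in(.03,.008,.003):
        q=minimize(f,q,method="Nelder-Mead",options=dict(initial_simplex=[q]+[q+np.eye(3)[i]*d*(1,1,6)[i] for i in range(3)],xatol=1e-5,fatol=1e-5)).x
    return q,f(q)
E
python3 - <<'E'
from h import *
obs={"watch_box":[],"straightedge":[]}
pt={"watch_box":dict(top=(318,185),scene=(223,160)),"straightedge":dict(top=(200,204),scene=(300,230))}
for n in("scene","top"):
    im=robot.snapshot(n);c=cam(n)
    for l in obs:
        for d in robot.regions_of(n,l):
            x,y=pt[l][n]; m=d["pixels"]
            if m[y-4:y+5,x-4:x+5].any(): obs[l].append((c,m));print(n,l,d["p"],m.sum());break
q0={"watch_box":(.57,-.18,-.35),"straightedge":(.55,.12,-1.4+1.57)}
for l in obs:
    for o in [obs[l]]+[[o] for o in obs[l]]:
        q,f=min((fit(l,o,(*q0[l][:2],q0[l][2]+k)) for k in(0,.3,-.3)),key=lambda t:t[1]);print(l,q.round(4),round(f,3))
E
```

```text
scene watch_box 0.7 1244
scene straightedge 0.73 1501
top watch_box 0.85 1671
top straightedge 0.96 1030
watch_box [ 0.5237 -0.2279 -0.2694] 0.133
watch_box [ 0.5252 -0.2284 -0.2756] 0.084
watch_box [ 0.5225 -0.2277 -0.2548] 0.033
straightedge [0.4836 0.1526 0.1696] 0.199
straightedge [0.4865 0.1537 0.184 ] 0.089
straightedge [0.4828 0.1515 0.1695] 0.069
```

```bash
python3 -m inch '1 406 0 429 65.6;1 406 0 429 65.6;1 406 0 429 65.6;1 406 0 429 65.6;1 406 0 429 65.6;1 406 0 429 65.6;1 406 0 429 65.6;1 406 0 429 65.6;1 406 0 429 65.6;1 406 0 429 65.6;1 406 0 429 65.6;1 406 0 429 65.6;1 406 0 429 65.6;1 406 0 429 65.6;1 406 0 429 65.6;1 406 0 429 65.6'
cat > look.py <<'E'
from h import *
import sys
l,name=sys.argv[1],sys.argv[2];q0=[float(v) for v in sys.argv[3:6]]
s=robot.observe();im=robot.snapshot("wrist");c=cam("wrist",s)
r=robot.regions_of("wrist",l);print([(round(d["p"],2),int(d["pixels"].sum())) for d in r], s["ee_pos"].round(4),s["eef_rot"].round(4),s["t"])
out=im.copy()
if r:
    q,f=fit(l,[(c,r[0]["pixels"])],q0);print(l,q.round(4),round(f,3))
    for P in M[l]: cv2.polylines(out,[cv2.convexHull(proj(c,place(P,q)).round().astype(np.int32))],1,(0,0,255),1)
cv2.imwrite("pics/%s.png"%name,out)
E
python3 look.py straightedge w1 .483 .1515 .1695
```

```text
t: 2.6
ee_pos: [0.4827, 0.1526, 0.2437]
eef_rot: [-1.571, 0.0, -2.97]
force: [0.4, 0.4, 0.3]
finger_gap: 0.0878
[(0.7, 10644)] [0.4827 0.1526 0.2437] [-1.571e+00  2.000e-04 -2.970e+00] 2.6
straightedge [0.484  0.1542 0.1792] 0.029
```

View pics/w1.png

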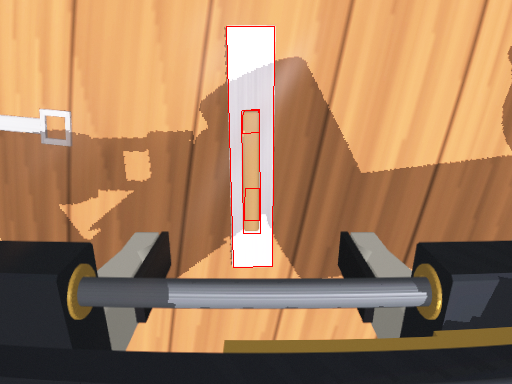

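The overlay fits the bar and grip closely (bar spans columns 228–273, rows 27–266). The opener is well to the left at (55,127). I descend and grip.

```bash
python3 -m inch '1 -2 50 -1 -0.5;1 -2 100 -1 -0.5;1 -2 140 -1 -0.5;1 -2 165 -1 -0.5;1 -2 178 -1 -0.5;1 -2 178 -1 -0.5;1 -2 178 -1 -0.5;-1 -2 178 -1 -0.5;-1 -2 178 -1 -0.5;-1 -2 178 -1 -0.5;-1 -2 178 -1 -0.5;-1 -2 178 -1 -0.5;-1 -2 178 -1 -0.5;-1 -2 178 -1 -0.5;-1 -2 178 -1 -0.5'
```

```text
t: 4.2
ee_pos: [0.4845, 0.154, 0.0656]
eef_rot: [-1.571, 0.0, -2.961]
force: [-0.0, -1.6, 0.2]
finger_gap: 0.0296
```

```bash
python3 -m inch '-1 0 0 0 0;-1 0 0 0 0;-1 0 0 0 0;-1 0 0 0 0;-1 0 0 0 0;-1 0 0 0 0'; python3 -m inch '-1 0 -10 0 0;-1 0 -40 0 0;-1 0 -80 0 0;-1 0 -100 0 0;-1 0 -100 0 0'
```

```text
t: 4.8
ee_pos: [0.4843, 0.1539, 0.0655]
eef_rot: [-1.571, -0.0, -2.961]
force: [0.5, -0.4, -2.3]
finger_gap: 0.0159
t: 5.3
ee_pos: [0.4859, 0.1549, 0.1693]
eef_rot: [-1.573, 0.005, -2.961]
force: [0.8, 0.1, -4.7]
finger_gap: 0.0157
```

```bash
cat >> h.py <<'E'
def to(x,y,z,yaw):
    s=robot.observe();R=Ro.from_euler("xyz",s["eef_rot"]).as_matrix()
    d=R.T@(np.array([x,y,z])-s["ee_pos"])*1000
    w=(yaw-s["eef_rot"][2]+np.pi)%(2*np.pi)-np.pi
    print("rows:",d.round(1),"spin",round(-np.degrees(w),2))
def ray(c,uv,z):
    K=np.array([[c["fx"],0,c["cx"]],[0,c["fy"],c["cy"]],[0,0,1]])
    p=cv2.undistortPoints(np.array([[uv]],float),K,np.asarray(c["D"]))[0,0]
    T=c["camera_from_world"];R=T[:3,:3];o=-R.T@T[:3,3];d=R.T@[p[0],-p[1],-1]
    return o+d*(z-o[2])/d[2]
E
python3 - <<'E'
from h import *
c=cam("top")
for uv in((282,130),(296,130),(312,130),(283,100),(310,100),(215,140)): print(uv,ray(c,uv,.0).round(3),ray(c,uv,.035).round(3))
a=-.262;n=np.array([np.cos(a),np.sin(a)]);p=np.array([.523,-.228])+.125*n;print(p)
to(*p,.17,a-np.pi)
E
```

```text
(282, 130) [ 0.745 -0.098  0.   ] [ 0.735 -0.096  0.035]
(296, 130) [ 0.745 -0.152 -0.   ] [ 0.735 -0.149  0.035]
(312, 130) [ 0.745 -0.213  0.   ] [ 0.734 -0.209  0.035]
(283, 100) [ 0.867 -0.105  0.   ] [ 0.854 -0.103  0.035]
(310, 100) [ 0.866 -0.21   0.   ] [ 0.853 -0.206  0.035]
(215, 140) [0.709 0.157 0.   ] [0.7   0.155 0.035]
[ 0.64373424 -0.2603766 ]
rows: [-80.5  -1.4 436.9] spin 25.38
```

```bash
python3 -m inch '-1 -10 -1 40 2;-1 -18 -1 80 5;-1 -26 -1 120 7;-1 -34 -1 160 10;-1 -42 -1 200 12;-1 -50 -1 240 15;-1 -58 -1 280 18;-1 -64 -1 320 20;-1 -70 -1 360 22;-1 -76 -1 400 24;-1 -80 -1 425 25;-1 -80 -1 437 25.4;-1 -80 -1 437 25.4;-1 -80 -1 437 25.4'
python3 look.py watch_box w2 .523 -.228 -.262
```

```text
t: 6.7
ee_pos: [0.6425, -0.26, 0.1686]
eef_rot: [-1.576, 0.002, 2.879]
force: [-0.4, 0.3, -2.5]
finger_gap: 0.0158
[(0.97, 25323), (0.52, 111)] [ 0.6425 -0.26    0.1686] [-1.5757e+00  2.0000e-03  2.8791e+00] 6.7
watch_box [ 0.5235 -0.2255 -0.2515] 0.184
```

View pics/w2.png

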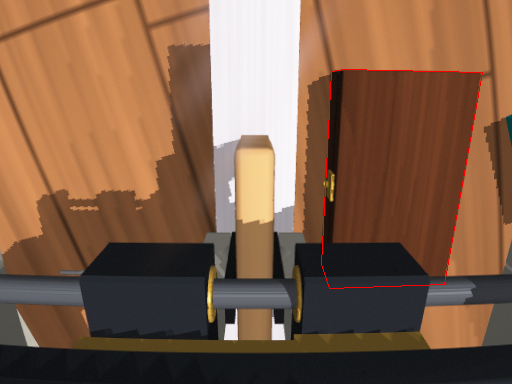

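```bash
cat > look2.py <<'E'
from h import *
import sys
s=robot.observe();im=robot.snapshot("wrist");c=cam("wrist",s);H=int(sys.argv[1])
r=robot.regions_of("wrist","watch_box");m=r[0]["pixels"].astype(float);m[H:]=0
def f(q):
    k=sil(c,"watch_box",q);k[H:]=0;return np.abs(k-m).sum()/m.sum()
q=np.array([.5235,-.227,-.258])
for d in(.01,.003,.002):
    q=minimize(f,q,method="Nelder-Mead",options=dict(initial_simplex=[q]+[q+np.eye(3)[i]*d*(1,1,4)[i] for i in range(3)],xatol=1e-5,fatol=1e-6)).x
print("box",q.round(4),f(q).round(4),s["ee_pos"].round(4),s["eef_rot"].round(4))
a=q[2];n=np.array([np.cos(a),np.sin(a)])
for g,z in((.025,.0665),(.01,.0665),(.005,.0665)): print(g);to(*(q[:2]+(.08+g)*n),z,a-np.pi)
out=im.copy()
for P in M["watch_box"]: cv2.polylines(out,[cv2.convexHull(proj(c,place(P,q)).round().astype(np.int32))],1,(0,0,255),1)
b=place(np.array([[-.025,y,s["ee_pos"][2]-.0655] for y in(-.14,.14)]),(*s["ee_pos"][:2],s["eef_rot"][2]-np.pi));print("bar edge px",proj(c,b).round())
cv2.imwrite("pics/%s.png"%sys.argv[2],out)
E
python3 look2.py 235 w3
```

```text
box [ 0.5236 -0.2253 -0.2555] 0.0127 [ 0.6429 -0.2595  0.1695] [-1.5757  0.0032  2.8803]
0.025
rows: [ 19.8 103.3  -2.2] spin -0.31
0.01
rows: [ 34.8 103.3  -2.1] spin -0.31
0.005
rows: [ 39.8 103.2  -2.1] spin -0.31
bar edge px [[299. -26.]
 [284. 376.]]
```

View pics/w3.png

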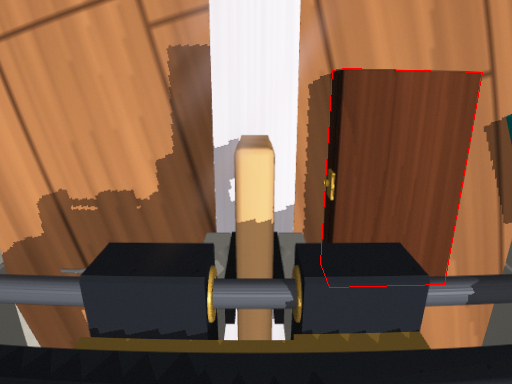

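```bash
python3 -m inch '-1 8 30 -1 -0.3;-1 16 55 -1 -0.3;-1 24 75 -2 -0.3;-1 30 90 -2 -0.3;-1 30 98 -2 -0.3;-1 30 101 -2 -0.3;-1 30 101 -2 -0.3;-1 30 101 -2 -0.3'; python3 look2.py 235 w4
```

```text
t: 7.7
ee_pos: [0.6162, -0.2495, 0.0697]
eef_rot: [-1.576, 0.006, 2.886]
force: [0.3, -1.1, -3.3]
finger_gap: 0.0157
box [ 0.5238 -0.2259 -0.2497] 0.0073 [ 0.6162 -0.2495  0.0697] [-1.5756  0.0056  2.8863]
0.025
rows: [-9.7  3.2 -0.1] spin -0.34
0.01
rows: [ 5.3  3.2 -0.1] spin -0.34
0.005
rows: [10.3  3.1 -0. ] spin -0.34
bar edge px [[299. -26.]
 [284. 376.]]
```

View pics/w4.png

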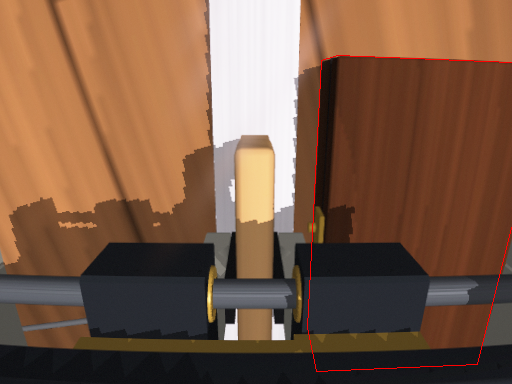

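```bash
python3 -m inch '-1 2 1.5 0 -0.3;-1 4 2.5 0 -0.3;-1 6 3 0 -0.3;-1 8 3 0 -0.3;-1 9 3 0 -0.3;-1 9 3 0 -0.3;-1 9 3 0 -0.3;-1 9 3 0 -0.3'; python3 look2.py 235 w5
```

```text
t: 8.6
ee_pos: [0.6076, -0.2472, 0.0668]
eef_rot: [-1.576, 0.006, 2.891]
force: [3.3, 2.1, 0.5]
finger_gap: 0.0156
box [ 0.5232 -0.2257 -0.2465] 0.0105 [ 0.6076 -0.2472  0.0668] [-1.5758  0.0062  2.8914]
0.025
rows: [-17.9   0.3  -0.3] spin -0.21
0.01
rows: [-2.9  0.3 -0.3] spin -0.21
0.005
rows: [ 2.1  0.2 -0.3] spin -0.21
bar edge px [[299. -26.]
 [284. 376.]]
```

```bash
cat > crop.py <<'E'
from h import *
import sys
im=robot.snapshot("wrist");s=robot.observe();print(s["force"].round(2),s["wrist_torque"].round(3),s["ee_pos"].round(4))
cv2.imwrite("pics/%s.png"%sys.argv[1],cv2.resize(im[0:250,270:380],None,fx=3.2,fy=2.4,interpolation=cv2.INTER_NEAREST))
E
python3 crop.py w6
```

```text
[ 1.55  1.03 -0.07] [ 0.05  -0.711  0.233] [ 0.6075 -0.2472  0.0667]
```

View pics/w6.png

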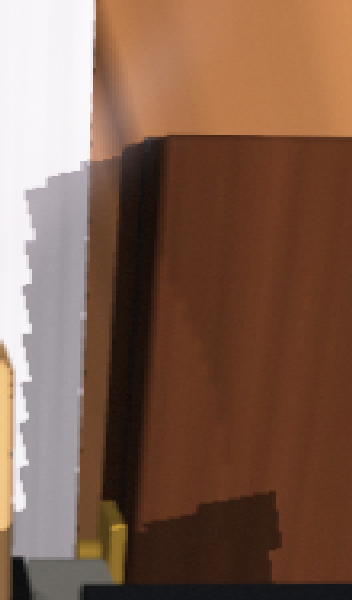

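```bash
python3 -m inch '-1 0.5 0 0 -0.4;-1 1 0 0 -0.4;-1 1.5 0 0 -0.4;-1 2 0 0 -0.4;-1 2.5 0 0 -0.4;-1 3 0 0 -0.4;-1 3.5 0 0 -0.4;-1 3.5 0 0 -0.4;-1 3.5 0 0 -0.4;-1 3.5 0 0 -0.4'; python3 crop.py w7
```

```text
t: 9.75
ee_pos: [0.6039, -0.2465, 0.0666]
eef_rot: [-1.576, 0.006, 2.898]
force: [1.0, -1.8, -0.6]
finger_gap: 0.0158
[ 2.24 -1.61 -1.16] [-0.823 -0.392  0.07 ] [ 0.6039 -0.2464  0.0666]
```

View pics/w7.png

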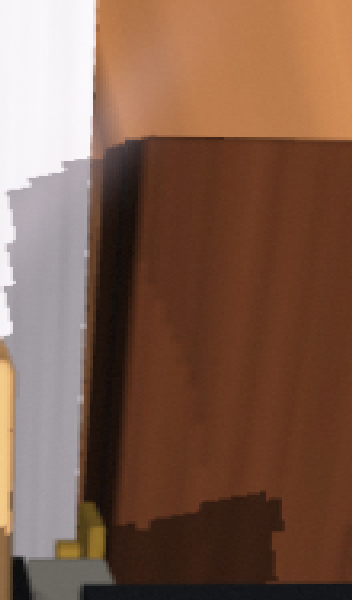

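```bash
python3 -m inch '-1 0 0 0 -0.4;-1 0.4 0 0 -0.4;-1 0.8 0 0 -0.4;-1 1.2 0 0 -0.4;-1 1.2 0 0 -0.4;-1 1.2 0 0 -0.4;-1 1.2 0 0 -0.4'; python3 look2.py 235 w8
python3 - <<'E'
from h import *
import time
# row-wise edges: bar (bright/grey, low saturation) -> floor -> box (dark)
im=robot.snapshot("wrist");hsv=cv2.cvtColor(im,cv2.COLOR_BGR2HSV)
for r in(66,72,80,100,120,140,160,180,200): print(r,[tuple(int(v) for v in im[r,k]) for k in range(294,304)])
E
```

```text
t: 10.5
ee_pos: [0.6032, -0.2461, 0.0667]
eef_rot: [-1.576, 0.006, 2.905]
force: [5.2, -1.2, -2.2]
finger_gap: 0.0159
box [ 0.5226 -0.2253 -0.2403] 0.0109 [ 0.6032 -0.2461  0.0667] [-1.5757  0.0063  2.9052]
0.025
rows: [-21.8   0.3  -0.9] spin 0.23
0.01
rows: [-6.8  0.2 -0.9] spin 0.23
0.005
rows: [-1.8  0.2 -0.9] spin 0.23
bar edge px [[299. -26.]
 [284. 376.]]
66 [(183, 176, 185), (183, 176, 186), (178, 171, 180), (175, 168, 177), (170, 162, 171), (102, 106, 131), (86, 92, 117), (79, 83, 104), (73, 72, 86), (69, 68, 82)]
72 [(175, 167, 177), (174, 167, 176), (174, 168, 175), (173, 166, 175), (142, 139, 154), (89, 96, 118), (75, 84, 111), (65, 66, 83), (59, 59, 73), (53, 54, 67)]
80 [(173, 165, 174), (170, 163, 171), (169, 163, 169), (173, 166, 173), (116, 118, 136), (73, 86, 116), (60, 74, 106), (46, 51, 67), (39, 40, 53), (35, 37, 50)]
100 [(166, 160, 165), (166, 160, 166), (167, 159, 165), (139, 137, 146), (78, 90, 117), (40, 62, 96), (24, 35, 56), (13, 19, 34), (16, 21, 34), (12, 19, 33)]
120 [(167, 159, 166), (167, 160, 166), (144, 141, 151), (85, 95, 118), (37, 57, 90), (23, 36, 58), (13, 20, 33), (12, 19, 30), (14, 20, 33), (12, 18, 29)]
140 [(165, 159, 165), (165, 158, 163), (119, 121, 138), (40, 63, 96), (24, 40, 63), (14, 19, 32), (13, 19, 31), (12, 17, 32), (10, 14, 28), (8, 12, 22)]
160 [(167, 161, 167), (133, 133, 146), (48, 68, 98), (22, 37, 63), (11, 19, 32), (8, 16, 30), (7, 15, 28), (10, 15, 28), (9, 14, 21), (13, 14, 20)]
180 [(136, 134, 143), (51, 62, 83), (21, 33, 55), (10, 18, 32), (10, 16, 30), (9, 16, 27), (8, 16, 26), (11, 15, 22), (13, 14, 20), (13, 18, 29)]
200 [(87, 94, 113), (24, 36, 56), (12, 19, 32), (10, 17, 29), (13, 17, 30), (9, 16, 26), (15, 17, 24), (12, 15, 22), (14, 19, 31), (14, 18, 30)]
```

```bash
cat > edge.py <<'E'
from h import *
s=robot.observe();print("F",s["force"].round(2),"T",s["wrist_torque"].round(3),s["eef_rot"][2].round(4))
im=robot.snapshot("wrist").astype(float);L=im[:,:,2]
for r in range(75,236,20):
    w=L[r-3:r+4].mean(0)
    b=next(k for k in range(280,320) if w[k]<(135 if r<230 else 135)); e=next(k for k in range(b,330) if w[k]<45)
    sub=lambda k,t:k-(t-w[k])/(w[k-1]-w[k])
    print(r,"bar",round(sub(b,135),2),"box",round(sub(e,45),2),"gap",round(sub(e,45)-sub(b,135),2))
E
python3 edge.py; python3 -m inch '-1 -1.5 0 0 0;-1 -1.5 0 0 -0.6;-1 -1.5 0 0 -0.6;-1 -1.5 0 0 -0.6;-1 -1.5 0 0 -0.6'; python3 edge.py; python3 look2.py 235 w9|head -1
```

```text
F [ 5.86 -1.15 -3.58] T [-0.571 -2.108 -0.229] 2.9053
75 bar 298.46 box 306.32 gap 7.86
95 bar 297.72 box 300.73 gap 3.01
115 bar 296.83 box 299.63 gap 2.8
135 bar 296.08 box 298.66 gap 2.58
155 bar 295.28 box 297.69 gap 2.41
175 bar 294.49 box 296.66 gap 2.17
195 bar 293.89 box 295.62 gap 1.74
215 bar 292.44 box 300.12 gap 7.67
t: 11.2
ee_pos: [0.604, -0.2462, 0.0665]
eef_rot: [-1.576, 0.005, 2.916]
force: [0.2, 1.7, 0.0]
finger_gap: 0.0157
F [0.21 1.74 0.04] T [ 0.38  -0.092 -0.396] 2.9155
75 bar 299.58 box 307.96 gap 8.38
95 bar 298.55 box 303.52 gap 4.96
115 bar 297.68 box 302.26 gap 4.58
135 bar 297.17 box 300.88 gap 3.72
155 bar 296.22 box 299.73 gap 3.5
175 bar 295.19 box 298.54 gap 3.35
195 bar 294.25 box 297.11 gap 2.86
215 bar 293.27 box 301.76 gap 8.49
235 bar 290.65 box 304.4 gap 13.75
box [ 0.5231 -0.2255 -0.2426] 0.0116 [ 0.6041 -0.2462  0.0665] [-1.5757  0.0053  2.9156]Traceback (most recent call last):
  File "edge.py", line 6, in <module>
    b=next(k for k in range(280,320) if w[k]<(135 if r<230 else 135)); e=next(k for k in range(b,330) if w[k]<45)
                                                                         ~~~~^^^^^^^^^^^^^^^^^^^^^^^^^^^^^^^^^^^^
StopIteration
```

```bash
sed -i 's/range(75,236,20)/range(95,200,20)/' edge.py; python3 -m inch '-1 -1.5 0 0 0;-1 -1.5 -2 0 0;-1 -1.5 -2 0 0.6;-1 -1.5 -2 0 1.2;-1 -1.5 -2 0 1.2;-1 -1.5 -1 0 1.2;-1 -1.5 0 0 1.2;-1 -1.5 0 0 1.2'; python3 edge.py; python3 look2.py 235 w9|head -1
```

```text
t: 12.15
ee_pos: [0.6057, -0.2467, 0.0666]
eef_rot: [-1.576, 0.005, 2.895]
force: [-0.1, 0.6, -1.8]
finger_gap: 0.0159
F [-0.12  0.57 -1.8 ] T [-0.019  0.154 -0.084] 2.895
95 bar 297.82 box 303.78 gap 5.96
115 bar 296.86 box 302.84 gap 5.98
135 bar 296.25 box 301.99 gap 5.74
155 bar 295.58 box 301.29 gap 5.71
175 bar 295.35 box 300.48 gap 5.13
195 bar 294.26 box 299.56 gap 5.3
box [ 0.5225 -0.2255 -0.2375] 0.0085 [ 0.6057 -0.2467  0.0666] [-1.5756  0.0054  2.895 ]
```

```bash
python3 -m inch '-1 0 -1.5 0 0.2;-1 0.5 -1.5 0 0.25;-1 1 -1.5 0 0.25;-1 1.5 -1.5 0 0.25;-1 2 -1.5 0 0.25;-1 2 -0.5 0 0.25;-1 2 0 0 0.25;-1 2 0 0 0.25'; python3 edge.py; python3 look2.py 235 w9|head -1
```

```text
t: 13.1
ee_pos: [0.6038, -0.2462, 0.0667]
eef_rot: [-1.576, 0.005, 2.891]
force: [-0.3, 1.0, -1.8]
finger_gap: 0.0162
F [-0.26  0.98 -1.8 ] T [ 0.083  0.096 -0.065] 2.8906
95 bar 297.79 box 299.95 gap 2.16
115 bar 296.82 box 299.25 gap 2.42
135 bar 296.16 box 298.58 gap 2.42
155 bar 295.62 box 297.73 gap 2.11
175 bar 295.14 box 296.92 gap 1.78
195 bar 294.13 box 296.38 gap 2.25
box [ 0.5228 -0.2257 -0.239 ] 0.0113 [ 0.6038 -0.2462  0.0667] [-1.5756  0.0055  2.8906]
```

```bash
python3 -m inch '-1 0.3 0 0 0;-1 0.6 0 0 0;-1 0.6 0 0 0;-1 0.6 0 0 0'; python3 edge.py; python3 -m inch '-1 0.2 0 0 0;-1 0.4 0 0 0;-1 0.4 0 0 0;-1 0.4 0 0 0'; python3 edge.py
```

```text
t: 13.65
ee_pos: [0.6034, -0.2461, 0.0668]
eef_rot: [-1.576, 0.006, 2.891]
force: [1.1, -0.0, -2.4]
finger_gap: 0.0157
F [ 1.11 -0.04 -2.4 ] T [ 0.038 -0.233  0.066] 2.8907
95 bar 297.07 box 299.44 gap 2.37
115 bar 296.71 box 298.54 gap 1.82
135 bar 296.02 box 297.71 gap 1.69
155 bar 295.2 box 296.97 gap 1.76
175 bar 294.52 box 296.5 gap 1.98
195 bar 294.11 box 295.66 gap 1.55
t: 14.1
ee_pos: [0.603, -0.246, 0.0668]
eef_rot: [-1.576, 0.006, 2.891]
force: [0.9, 0.5, -2.8]
finger_gap: 0.0161
F [ 0.95  0.49 -2.77] T [-0.155 -0.23   0.075] 2.8907
95 bar 296.96 box 298.78 gap 1.81
115 bar 296.51 box 297.87 gap 1.36
135 bar 295.69 box 296.96 gap 1.27
155 bar 295.04 box 296.59 gap 1.56
175 bar 294.3 box 295.8 gap 1.5
195 bar 293.95 box 294.91 gap 0.96
```

```bash
python3 -m inch '-1 0.3 0 0 0;-1 0.5 0 0 0;-1 0.5 0 0 0;-1 0.5 0 0 0'; python3 edge.py; python3 -m inch '-1 0.2 0 0 0;-1 0.4 0 0 0;-1 0.4 0 0 0;-1 0.4 0 0 0'; python3 edge.py
```

```text
t: 14.55
ee_pos: [0.6025, -0.2459, 0.0668]
eef_rot: [-1.576, 0.006, 2.891]
force: [0.4, -0.1, -2.2]
finger_gap: 0.0158
F [ 0.4  -0.15 -2.22] T [-0.126 -0.269 -0.013] 2.8906
95 bar 296.85 box 298.76 gap 1.91
115 bar 296.4 box 297.82 gap 1.42
135 bar 295.68 box 296.88 gap 1.2
155 bar 294.99 box 296.42 gap 1.43
175 bar 294.24 box 295.78 gap 1.55
195 bar 293.92 box 294.86 gap 0.94
t: 15.0
ee_pos: [0.6024, -0.2458, 0.0668]
eef_rot: [-1.576, 0.006, 2.891]
force: [2.4, -0.8, -4.1]
finger_gap: 0.0155
F [ 2.37 -0.84 -4.13] T [-0.431 -0.873  0.011] 2.8907
95 bar 296.66 box 298.59 gap 1.93
115 bar 296.19 box 297.77 gap 1.58
135 bar 295.63 box 296.84 gap 1.2
155 bar 294.9 box 296.13 gap 1.23
175 bar 294.18 box 295.75 gap 1.56
195 bar 293.71 box 294.86 gap 1.14
```

```bash
python3 -m inch '-1 0 0.5 0 0;-1 0 1 0 0;-1 0 1 0 0;-1 0 1 0 0'; python3 edge.py; python3 crop.py w10
```

```text
t: 15.45
ee_pos: [0.6025, -0.2456, 0.0661]
eef_rot: [-1.576, 0.007, 2.891]
force: [1.8, 1.5, 1.4]
finger_gap: 0.016
F [1.8  1.54 1.36] T [ 0.478 -0.307  0.009] 2.8909
95 bar 297.26 box 298.87 gap 1.61
115 bar 296.52 box 297.84 gap 1.33
135 bar 295.8 box 297.03 gap 1.23
155 bar 295.12 box 296.7 gap 1.58
175 bar 294.6 box 295.85 gap 1.25
195 bar 293.85 box 294.88 gap 1.03
[1.2  2.73 1.71] [ 0.581 -0.324  0.07 ] [ 0.6025 -0.2457  0.066 ]
```

View pics/w10.png

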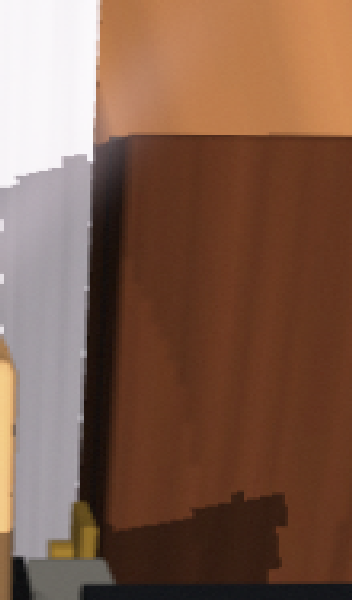

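Flush along the visible half: the bar's edge meets the dark front at columns 85–95 with no wood between them. I release and retreat upward.

```bash
python3 -m inch '-0.6 0 0 0 0;-0.6 0 0 0 0;-0.6 0 0 0 0;-0.2 0 0 0 0;-0.2 0 0 0 0;-0.2 0 0 0 0;-0.2 0 0 0 0;-0.2 0 0 0 0'; python3 edge.py; python3 -m inch '-0.2 0 -5 0 0;-0.2 0 -20 0 0;-0.2 0 -50 0 0;-0.2 0 -90 0 0;-0.2 0 -130 0 0;-0.2 0 -160 0 0;-0.2 0 -160 0 0;-0.2 0 -160 0 0'
cat > fin.py <<'E'
from h import *
s=robot.observe();im=robot.snapshot("wrist");c=cam("wrist",s);H=235;Q={}
for l,q in(("straightedge",np.array([.6,-.245,-.245])),("watch_box",np.array([.523,-.2255,-.245]))):
    r=robot.regions_of("wrist",l);m=r[0]["pixels"].astype(float);m[H:]=0
    def f(q):
        k=sil(c,l,q);k[H:]=0;return np.abs(k-m).sum()/m.sum()
    for d in(.01,.003,.002):
        q=minimize(f,q,method="Nelder-Mead",options=dict(initial_simplex=[q]+[q+np.eye(3)[i]*d*(1,1,4)[i] for i in range(3)],xatol=1e-5,fatol=1e-6)).x
    print(l,q.round(4),round(f(q),3));Q[l]=q
b,e=Q["watch_box"],Q["straightedge"];a=b[2];d=e[:2]-b[:2]
print("normal gap mm",(d@[np.cos(a),np.sin(a)]-.08)*1000,"along",d@[-np.sin(a),np.cos(a)]*1000,"angle deg",np.degrees(e[2]-a))
cv2.imwrite("pics/fin.png",im)
E
python3 fin.py
```

```text
t: 16.35
ee_pos: [0.6025, -0.2457, 0.066]
eef_rot: [-1.576, 0.007, 2.891]
force: [0.5, 0.7, 0.0]
finger_gap: 0.035
F [0.48 0.69 0.  ] T [ 0.109 -0.038 -0.007] 2.8909
95 bar 297.06 box 298.82 gap 1.77
115 bar 296.65 box 297.85 gap 1.2
135 bar 295.74 box 296.91 gap 1.17
155 bar 295.02 box 296.51 gap 1.5
175 bar 294.25 box 295.77 gap 1.52
195 bar 293.96 box 294.87 gap 0.91
t: 17.2
ee_pos: [0.6016, -0.2462, 0.2283]
eef_rot: [-1.576, 0.01, 2.891]
force: [0.3, 0.9, -0.6]
finger_gap: 0.0349
straightedge [ 0.6016 -0.2454 -0.2498] 0.024
watch_box [ 0.5239 -0.2249 -0.2467] 0.02
normal gap mm 0.3039545606755012 along -0.8530264950089399 angle deg -0.17841647851864628
```

View pics/fin.png

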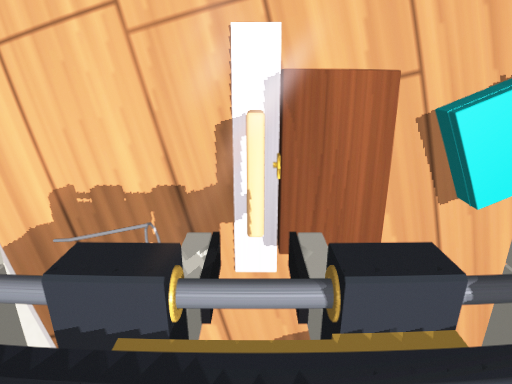

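```bash
python3 -m inch '-0.2 0 0 -40 0;-0.2 0 0 -80 0;-0.2 0 0 -120 0;-0.2 0 0 -120 0;-0.2 0 0 -120 0;-0.2 0 0 -120 0'
python3 - <<'E'
from h import *
im=robot.snapshot("wrist");cv2.imwrite("pics/f2.png",cv2.resize(im[40:240,215:335],None,fx=5,fy=3,interpolation=cv2.INTER_CUBIC))
E
```

```text
t: 17.95
ee_pos: [0.6301, -0.1302, 0.2253]
eef_rot: [-1.575, 0.004, 2.891]
force: [0.3, -0.0, 0.3]
finger_gap: 0.0351
```

View pics/f2.png

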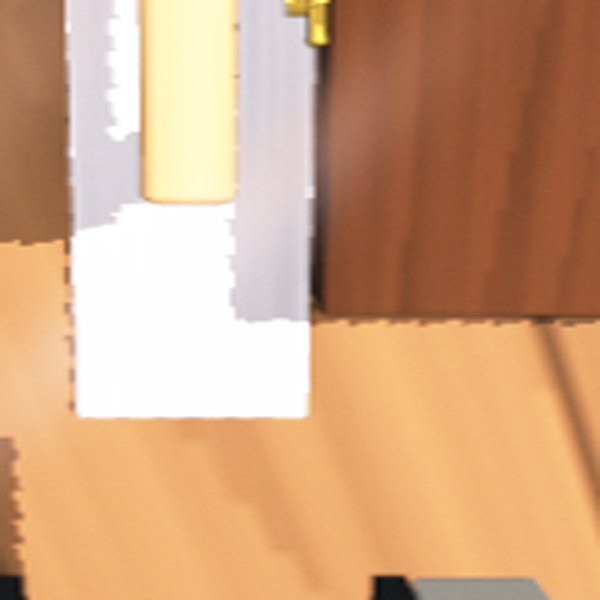

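The +y end is flush too: the bar edge at column ~312 meets the dark front, with no wood between, and the bar reaches past the corner at row 315. I hand it in.

```bash
python3 -c "
from rig import robot
print(robot.close_job())"
```

```text
the job is handed in; nothing more can be done
None
```

The straightedge now lies flat on the dresser with a long edge against the foot of the watch box's front. I handed the job in at about 18 s, with the gripper clear of everything.

**Last checks**
- **Fit:** a close wrist-camera fit after release gave a gap of 0.3 mm and an angle of 0.2°, both within measuring noise. Close pictures from each end showed no dresser top between the edge and the front.
- **Position:** the straightedge is centred to about 1 mm and reaches past both ends of the box.
- **Box:** it measured within about 0.5 mm of where it stood before contact.
- **Forces:** the wrist force readings I took stayed under about 8 N.
- **Other things:** the jar, vase, glasses and opener were never approached, but I took no final picture to confirm them.

**What went wrong:** I first corrected the angle the wrong way, because I misread which end of the box the wrist camera was showing. The hidden end of the bar probably touched the box with about 6 N for under a second. I then backed off, realigned and closed the gap again. The box-angle readings drifted by up to about 1° between views during this; the last one was 0.5° from the pre-contact value. A turn of the box of that order can't be ruled out.

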